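# Set the microscope's light-path rod to its middle click

## Robot

A 6-joint arm with a two-finger parallel gripper is mounted at the origin on the work surface. World frame = base frame: x ahead of the robot, y to its left, z up, the work surface at z = 0. Lengths are in m, angles in rad, forces in N, time in s.
With the tool pointing down it reaches from about 0.275 to 0.875 m from the base axis. Payload 12.5 kg.
Tool frame: the origin (TCP) lies midway between the tips of the shut fingers; the grasp point (between the pads) lies 19 mm behind it; z points along the fingers, x is the direction in which the jaws open and shut, and the axes are right-handed (so a half turn about z gives the same grasp; the last joint's range is limited). The gripper opens to 85 mm and grips with 20 to 120 N. Pads are 22 mm wide; open, the fingers measure 114 mm over their backs; the gripper's body (76 mm by 85 mm) begins 54 mm behind the grasp point. The pads swing forward as they close: fully open they stand 13 mm farther back than shut.
Start: joints at [1.164, 0.351, 1.652, -0, 1.139, -0.085], TCP at [0.174, 0.522, 0.231] pointing down, gripper open.
Joint ranges: [-2.75, 2.75], [-0.79, 2.1], [0.01, 2.65], [-1.57, 4.71], [0.07, 3.14], [-2.87, 2.87]. Speed limits (rad/s): [2.22, 2.22, 2.79, 3.14, 3.14, 3.14].

## Interface

Orientations are given as a unit quaternion [x, y, z, w].
In Python, from rig import arm gives the robot as it stands.
- The arm moves only by the tool drive_tool, never from a script. Its argument "increments" is a list of rows, each a list of 7 numbers: the shift along the tool's x, y, z scaled (see below), then the turn, a rotation vector about the tool's x, y, z scaled (see below), then the closure, from 0 (fully open) to 1 (shut). A call has 1 to 8 rows; each row shifts and turns the commanded pose from where the row before left it, along the tool's axes as they then stand; what a row does not reach is not made up. The controller multiplies each number of a shift by 40 mm and each number of a turn by 5 degrees. A row lasts 1/10 s, in which the tool goes at most 50 mm and 8.59 degrees, less where a joint would pass 70% of its speed; a pose out of reach is approached as far as the arm can. A call with a number of a shift or a turn outside -1 to 1 is refused whole. A call with a gripper value outside its range is refused whole. The fingers move at their own pace and stop on an object; "squeeze" is the grip in N (left out, the last holds). Time passes only in rows, so rows that do not move let the fingers close. It gives the time, the measured TCP pose, the force and the opening at its end, in the units of the state.
- arm.get_state(): the state, without advancing time (a new reading comes with each control period).
- arm.get_image(name): name is "scene" or "top" or "wrist"; returns a dict with "img" (420x560x3 uint8, red, green, blue), "depth" (420x560 float32, m along the optical axis (not along the pixel's ray), 0 where there is no reading), "fx", "fy", "cx", "cy" (pixels), "cam_to_world" (4x4, takes a point from camera to world coordinates). Camera axes: x right, y up, looking along -z (the intrinsics and any distortion apply to the point x, -y, -z); pixel columns grow to the right and rows downward; lengths in m; the calibration is good to about 2 mm. The wrist camera is an equidistant fisheye: a pixel r from the principal point sees the ray r / f radians off the axis. A picture is of the moment at which its call begins.
- arm.hand_in(): hands the job in, once; it reports no verdict.
The state is a dict: "t": time; "q": joint angles; "qvel": joint speeds; "tau": joint torques, N m; "ee_pos": TCP position; "ee_rot": TCP orientation; "wrist_force": force on the tool from outside, world axes, zero at the start; "torque": the same for the moment, N m; "opening": opening from 0.0 (shut) to 1.0 (fully open).
Only numpy, scipy, OpenCV 4.12 (cv2) and the standard library are available. Lean on these libraries where they do the work, as an engineer would, in place of code of your own. Each camera call takes 0.05 s, during which the arm holds its last target. There are 200 camera calls.

## Task

The light-path rod on the side of the microscope's head, the one with the blue knob, is pulled all the way out, so that all the light goes to the camera. Push it in to its middle click position, so that eyepieces and camera share the light, and let go of it. Leave the red-knobbed filter rod and the white tube rack as they are.

Things in the scene. Friction and masses are not known exactly. Their poses are not given: they have to be found in the camera images.
- splitter_knob (a point): Centre of the blue knob (cylinder 20 mm across, 26 mm long, lying level along its 10 mm steel rod), 295 mm above the table, beside the head of a fixed ivory microscope. Site axes: -y outwards along the rod, z up, x level across it. Head's side face to knob centre: 90 mm out, 70 middle, 50 in. Head top 30 mm, camera top 133 mm above the rod, camera 15 mm behind that face. Free air 100 mm below.
- splitter_rod (a joint): How far the blue-knobbed rod is out, m: 0 fully in, 0.020 middle click, 0.040 fully out (its start). A sprung detent holds it in each of the three places, 20 mm apart; about 5 N moves it out of one, and let go within 7 mm of a click it slips in by itself. Growing values move the knob along -y of splitter_knob.
- filter_knob (a point): Centre of the red knob of the filter rod, to be left alone: same size and direction as the blue, same side of the microscope, its axis 115 mm from the blue rod's axis towards -x of splitter_knob and 55 mm lower (240 mm above the table). It is drawn out by 5 to 35 mm of its 40 mm and stays where it is left.
- tube_rack: White sample-tube rack with blue-capped tubes, 130 x 90 mm and 75 mm high, standing loose on the table beside the microscope with other small things; to be left alone. Origin: centre of its underside.

How it is judged:
By the outcome, as a careful person would: the job done as asked, in the order asked, and still so for the second after the job is handed in, with the robot touching nothing.
It also fails if it takes over 29 s, if anything falls off the work surface, if the arm or the gripper's body presses on something with over 40 N, if the wrist force passes 120 N, or if a joint passes its speed limit or range.

## Working session

There is one attempt and no reset: what is moved stays moved. The work goes in short steps, Python scripts to look and compute and a tool call to move; the robot and the scene stay as the last step left them, time stands still between calls to the robot, and variables do not carry over. Pictures are saved under pics/ and viewed, about 8 in all and at most 12, crops included, and the job is handed in when it is done.

Besides the shell and the picture viewer there is one more tool, called after ">>>" as a command line: name --pt "numbers of a row" for each row, then --argument value for the rest. drive_tool: Moves the arm, as the interface text tells. Its arguments: {"type":"object","properties":{"increments":{"type":"array","items":{"type":"array","items":{"type":"number"}}},"squeeze":{"type":"number"}},"required":["increments"]}

```bash
mkdir -p pics; cat > h.py <<'E'
from rig import arm
import numpy as np, cv2
def shot(n,f=None):
    im=arm.get_image(n)
    if f: cv2.imwrite('pics/'+f,im['img'][:,:,::-1])
    return im
def pts(im):  # world points from depth, pinhole
    h,w=im['depth'].shape; v,u=np.mgrid[:h,:w]; d=im['depth']
    P=np.stack([(u-im['cx'])/im['fx']*d,-(v-im['cy'])/im['fy']*d,-d,np.ones_like(d)],-1)
    return (P@np.array(im['cam_to_world']).T)[...,:3]
E
python3 - <<'E'
from h import *
a=shot('scene','s0.png');b=shot('top','t0.png')
cv2.imwrite('pics/st.png',np.vstack([a['img'],b['img']])[:,:,::-1][:, :])
for n,im in(('scene',a),('top',b)):
    P=pts(im);hsv=cv2.cvtColor(im['img'],cv2.COLOR_RGB2HSV)
    print(n,np.array(im['cam_to_world']).round(3).tolist())
    for c,m in(('blue',cv2.inRange(hsv,(100,120,50),(130,255,255))),('red',cv2.inRange(hsv,(0,130,60),(8,255,255))|cv2.inRange(hsv,(172,130,60),(180,255,255)))):
        k,l,s,ce=cv2.connectedComponentsWithStats(m)
        for i in range(1,k):
            if s[i,4]>15:
                q=P[(l==i)&(im['depth']>0)]
                print(c,s[i],ce[i].round(),np.median(q,0).round(3) if len(q) else None, q.min(0).round(3),q.max(0).round(3))
print(arm.get_state())
E
```

```text
scene [[-0.631, -0.426, 0.648, 1.24], [0.776, -0.369, 0.512, 0.478], [0.021, 0.826, 0.564, 0.821], [0.0, 0.0, 0.0, 1.0]]
blue [179 123   8   8  43] [182. 127.] [ 0.184 -0.839  0.062] [ 0.173 -0.853  0.049] [ 0.195 -0.828  0.076]
blue [  50  131   82   46 2244] [ 92. 155.] [ 0.53  -0.892  0.061] [ 0.412 -1.072  0.   ] [ 0.592 -0.812  0.085]
blue [258 193   4  19  58] [260. 202.] [ 0.386 -0.28   0.072] [ 0.353 -0.307  0.064] [ 0.419 -0.251  0.078]
blue [252 196   4  13  37] [253. 201.] [ 0.386 -0.3    0.072] [ 0.379 -0.309  0.061] [ 0.419 -0.276  0.077]
blue [246 199   4   6  20] [247. 201.] [ 0.407 -0.306  0.073] [ 0.4   -0.316  0.063] [ 0.412 -0.303  0.077]
blue [233 206   4   5  18] [234. 208.] [ 0.455 -0.313  0.071] [ 0.447 -0.321  0.063] [ 0.46  -0.306  0.076]
blue [245 206   4   5  16] [247. 208.] [ 0.435 -0.284  0.073] [ 0.426 -0.291  0.066] [ 0.439 -0.279  0.077]
blue [245 213   4   6  20] [246. 216.] [ 0.462 -0.26   0.073] [ 0.453 -0.267  0.065] [ 0.466 -0.255  0.078]
blue [297 232  15  12 129] [304. 237.] [0.681 0.087 0.301] [0.671 0.074 0.29 ] [0.688 0.099 0.306]
red [330 22
[... 1548 characters left out ...]
.249] [0.546 0.064 0.244] [0.566 0.091 0.253]
{'t': 0.1, 'q': array([ 1.16439725e+00,  3.51159292e-01,  1.65234023e+00, -2.67403753e-05,
        1.13911894e+00, -8.45859205e-02]), 'qvel': array([-0.00104955, -0.00061006, -0.00112848, -0.00032556, -0.00202279,
        0.00101485]), 'tau': array([ 9.46750479e-04, -5.06834471e+01, -2.91878575e+01, -1.31602919e-04,
        2.53909348e-03, -9.71310840e-06]), 'ee_pos': array([0.173816  , 0.52150282, 0.23083245]), 'ee_rot': array([ 8.11257104e-01,  5.84689360e-01, -4.33704478e-04,  2.74073830e-04]), 'wrist_force': array([-0.12873888, -0.82989694, -0.18618165]), 'torque': array([-0.00147763, -0.04308142,  0.01965095]), 'opening': 1.0036021669953232}
```

View pics/s0.png

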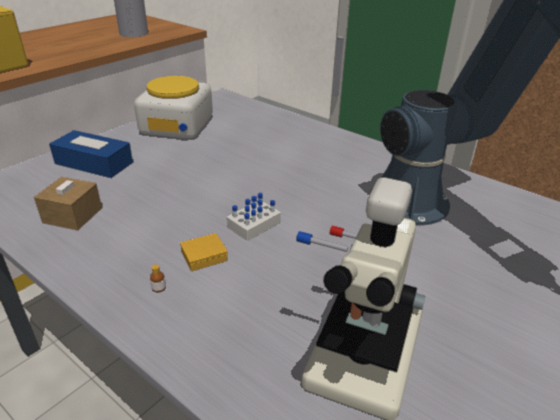

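View pics/t0.png

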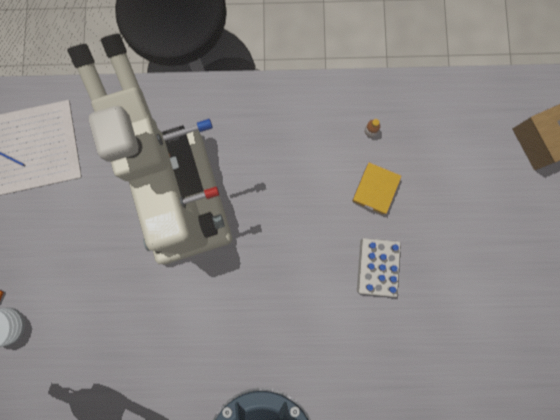

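The top view shows the blue knob at about (204,125) with its steel rod running back to the head at about (163,135). The red knob is at (211,192). The scene view shows clear air around the blue knob, at (304,237). Next I'll measure the rod direction and the obstacle heights.

```bash
cat > knob.py <<'E'
from h import *
def ray(im,u,v):
    T=np.array(im['cam_to_world']);d=T[:3,:3]@np.array([(u-im['cx'])/im['fx'],-(v-im['cy'])/im['fy'],-1]);return T[:3,3],d
def onz(im,u,v,z):
    o,d=ray(im,u,v);return o+d*(z-o[2])/d[2]
def knob(im,col,z):
    hsv=cv2.cvtColor(im['img'],cv2.COLOR_RGB2HSV);P=pts(im)
    m=cv2.inRange(hsv,(100,90,40),(130,255,255)) if col=='b' else cv2.inRange(hsv,(0,120,50),(8,255,255))|cv2.inRange(hsv,(172,120,50),(180,255,255))
    m[(abs(P[...,2]-z)>.03)]=0
    k,l,s,c=cv2.connectedComponentsWithStats(m);i=1+s[1:,4].argmax();return c[i],s[i,4]
E
python3 - <<'E'
from knob import *
for n in('top','scene'):
    im=shot(n)
    for c,z in(('b',.295),('r',.24)):
        ce,a=knob(im,c,z);print(n,c,ce.round(1),a,onz(im,*ce,z+.004).round(4))
    if n=='top':
        P=pts(im);g=(abs(P[...,2]-.298)<.012)&(P[...,0]>.63)&(P[...,0]<.72)&(P[...,1]>.07)&(P[...,1]<.15)
        q=P[g];cv=[]
        for y in np.arange(.07,.15,.008):
            s=q[abs(q[:,1]-y)<.004]
            if len(s):print(y.round(3),s.mean(0).round(4),np.ptp(s[:,0]).round(3),len(s))
        hi=P[(P[...,2]>.36)&(P[...,0]>.3)];print('high',hi.min(0),hi.max(0))
        hd=P[(P[...,2]>.31)&(P[...,0]>.3)&(P[...,1]<.35)]
        print('head',hd.min(0),hd.max(0))
w=shot('wrist');s=arm.get_state();print(np.array(w['cam_to_world']).round(3))
E
```

```text
top b [204.  124.7] 123 [0.6748 0.0823 0.299 ]
top r [211.2 192. ] 116 [0.5566 0.0779 0.244 ]
0.07 [0.676  0.0719 0.3019] 0.017 24
0.078 [0.6753 0.078  0.3028] 0.021 51
0.086 [0.6724 0.0861 0.3023] 0.02 46
0.094 [0.6719 0.0932 0.3023] 0.018 33
0.102 [0.6692 0.102  0.2989] 0.011 23
0.11 [0.6665 0.11   0.2997] 0.011 27
0.118 [0.6642 0.1183 0.2993] 0.01 23
0.126 [0.6617 0.1259 0.2989] 0.011 25
0.134 [0.6594 0.134  0.2996] 0.012 25
0.142 [0.6566 0.1417 0.2998] 0.009 22
high [ 0.4054479  -0.07149574  0.36007074] [0.81711434 0.30420179 1.09106674]
head [ 0.4054479  -0.07149574  0.31001226] [0.81711434 0.30420179 1.09106674]
scene b [303.6 237.2] 136 [0.6803 0.0858 0.299 ]
scene r [336.1 230.7] 102 [0.5617 0.0814 0.244 ]
[[ 0.315 -0.902 -0.294  0.098]
 [ 0.949  0.3    0.097  0.547]
 [ 0.001 -0.31   0.951  0.374]
 [ 0.     0.     0.     1.   ]]
```

The rod's outward direction is (0.303, −0.953). The wrist camera sits 80 mm along −tool y, so gripping across the knob would put it into the microscope's camera. Instead I'll push the knob's end with shut fingers: tool x points inward along the rod, so the camera is off to the side.

First I raise the arm and turn it.

>>> drive_tool --pt "0 0 -0.86 0 0 -0.9 1" --pt "0 0 -0.86 0 0 -0.9 1" --pt "0 0 -0.86 0 0 -0.9 1" --pt "0 0 -0.86 0 0 -0.9 1" --pt "0 0 -0.86 0 0 -0.9 1" --pt "0 0 -0.86 0 0 -0.9 1" --pt "0 0 -0.86 0 0 -0.9 1" --pt "0 0 -0.86 0 0 -0.9 1"

```text
t: 1.05
ee_pos: [0.1738, 0.5215, 0.5079]
ee_rot: [0.59, 0.808, -0.0, 0.0]
wrist_force: [0.2, -0.5, -0.4]
opening: -0.003
```

```bash
cat > go.py <<'E'
import sys;from h import *
from scipy.spatial.transform import Rotation as R
s=arm.get_state();M=R.from_quat(s['ee_rot']).as_matrix()
t=np.array(eval(sys.argv[1]));g=M.T@(t-s['ee_pos'])
print('t',s['t'],'pos',s['ee_pos'].round(4),'q',s['q'].round(2),'F',s['wrist_force'].round(1),'op',round(s['opening'],2))
print('xang',np.degrees(np.arctan2(M[1,0],M[0,0])).round(1),'z',M[:,2].round(3),'toolshift/40mm',(g/.04).round(2))
E
python3 go.py '[.693,.026,.5]'
```

```text
t 1.05 pos [0.1738 0.5215 0.5079] q [ 1.16  0.23  1.16 -0.    1.75 -0.72] F [ 0.2 -0.5 -0.4] op -0.0
xang 107.7 z [-0. -0. -1.] toolshift/40mm [-15.75   8.59   0.2 ]
```

>>> drive_tool --pt "-0.66 0.36 0 0 0 0 1" --pt "-0.66 0.36 0 0 0 0 1" --pt "-0.66 0.36 0 0 0 0 1" --pt "-0.66 0.36 0 0 0 0 1" --pt "-0.66 0.36 0 0 0 0 1" --pt "-0.66 0.36 0 0 0 0 1" --pt "-0.66 0.36 0 0 0 0 1" --pt "-0.66 0.36 0 0 0 0 1"

```text
t: 1.85
ee_pos: [0.3482, 0.3542, 0.5065]
ee_rot: [0.591, 0.807, -0.0, -0.0]
wrist_force: [-0.1, 1.1, -0.3]
opening: 0.0
```

>>> drive_tool --pt "-0.66 0.36 0 0 0 0 1" --pt "-0.66 0.36 0 0 0 0 1" --pt "-0.66 0.36 0 0 0 0 1" --pt "-0.66 0.36 0 0 0 0 1" --pt "-0.66 0.36 0 0 0 0 1" --pt "-0.66 0.36 0 0 0 0 1" --pt "-0.66 0.36 0 0 0 0 1" --pt "-0.66 0.36 0 0 0 0 1"

```text
t: 2.65
ee_pos: [0.5218, 0.1876, 0.5064]
ee_rot: [0.591, 0.807, -0.0, -0.0]
wrist_force: [-0.4, 0.1, -0.1]
opening: -0.003
```

>>> drive_tool --pt "-0.66 0.36 0 0 0 0 1" --pt "-0.66 0.36 0 0 0 0 1" --pt "-0.66 0.36 0 0 0 0 1" --pt "-0.66 0.36 0 0 0 0 1" --pt "-0.66 0.36 0 0 0 0 1" --pt "-0.66 0.36 0 0 0 0 1" --pt "-0.66 0.36 0 0 0 0 1" --pt "-0.66 0.36 0 0 0 0 1"

```text
t: 3.45
ee_pos: [0.6953, 0.021, 0.5063]
ee_rot: [0.591, 0.807, -0.0, -0.0]
wrist_force: [0.6, 0.9, 0.8]
opening: 0.001
```

```bash
python3 go.py '[.693,.026,.275]'
```

```text
t 3.45 pos [0.6953 0.021  0.5063] q [-0.04  0.58  0.66  0.    1.9  -1.91] F [0.6 0.9 0.8] op 0.0
xang 107.6 z [-0.  0. -1.] toolshift/40mm [ 0.14 -0.02  5.78]
```

>>> drive_tool --pt "0 0 0.72 0 0 0 1" --pt "0 0 0.72 0 0 0 1" --pt "0 0 0.72 0 0 0 1" --pt "0 0 0.72 0 0 0 1" --pt "0 0 0.72 0 0 0 1" --pt "0 0 0.72 0 0 0 1" --pt "0 0 0.72 0 0 0 1" --pt "0 0 0.72 0 0 0 1"

```text
t: 4.25
ee_pos: [0.6944, 0.022, 0.2747]
ee_rot: [0.591, 0.807, -0.0, -0.0]
wrist_force: [-0.1, -0.3, 0.1]
opening: -0.002
```

```bash
python3 - <<'E'
from h import *
a=shot('scene');b=shot('top')
c=lambda i,u,v:cv2.resize(i['img'][v:v+100,u:u+130],None,fx=4,fy=4)
cv2.imwrite('pics/c1.png',np.hstack([c(a,240,180),c(b,150,80)])[:,:,::-1][:, :])
im=cv2.imread('pics/c1.png');cv2.imwrite('pics/c1.png',cv2.resize(im,(800,308)))
E
python3 go.py '[.6834,.0568,.275]'
```

```text
t 4.35 pos [0.693  0.022  0.2717] q [-0.04  0.59  1.18 -0.    1.38 -1.91] F [-1.  -0.4  0.1] op 0.0
xang 107.6 z [-0.007  0.    -1.   ] toolshift/40mm [ 0.9   0.03 -0.08]
```

View pics/c1.png

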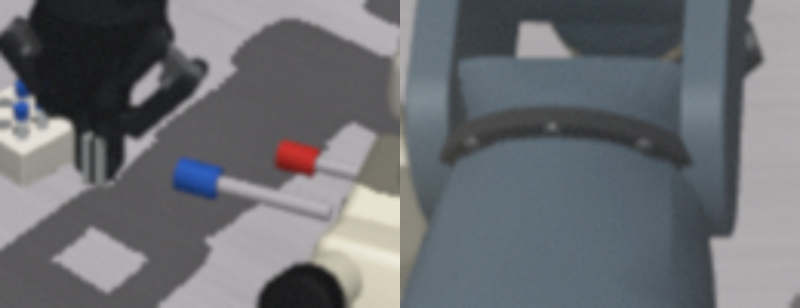

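The crop shows the shut fingertips outboard of the blue knob and in line with it, with the gripper's linkage bulging out above. I'll come up 15 mm for clearance over the knob and advance.

>>> drive_tool --pt "0 0 -0.38 0 0 0 1" --pt "0.3 0 0 0 0 0 1" --pt "0.3 0 0 0 0 0 1" --pt "0 0 0 0 0 0 1" --pt "0 0 0 0 0 0 1"

```text
t: 4.85
ee_pos: [0.6871, 0.0454, 0.2912]
ee_rot: [0.59, 0.807, -0.0, -0.0]
wrist_force: [-0.9, -0.5, -0.5]
opening: -0.002
```

>>> drive_tool --pt "0.1 0 0 0 0 0 1" --pt "0 0 0 0 0 0 1"

```text
t: 5.05
ee_pos: [0.686, 0.0489, 0.2911]
ee_rot: [0.591, 0.807, -0.0, -0.0]
wrist_force: [0.3, -0.3, 0.4]
opening: -0.001
```

```bash
python3 - <<'E'
from knob import *
a=shot('scene');ce,n=knob(a,'b',.295);print(ce,n,onz(a,*ce,.299))
cv2.imwrite('pics/c2.png',cv2.resize(a['img'][180:280,240:370],None,fx=5,fy=5)[:,:,::-1])
E
python3 go.py '[.6834,.0568,.287]'
```

```text
[303.51592357 237.48407643] 157 [0.68116677 0.08625123 0.299     ]
t 5.1 pos [0.6861 0.0487 0.2912] q [ 0.    0.57  1.17  0.    1.4  -1.87] F [-0.8  0.6 -0.5] op -0.0
xang 107.6 z [-0.  0. -1.] toolshift/40mm [ 0.21 -0.    0.1 ]
```

View pics/c2.png

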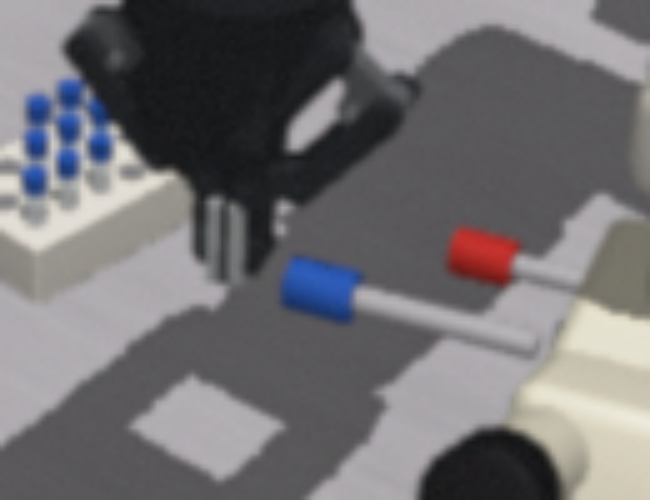

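The crop shows the fingertips about 7 mm short of the knob's end at (285,283), slightly below its axis. I'll drop 5 mm and advance in 2 mm steps until the force shows contact.

>>> drive_tool --pt "0 0 0.12 0 0 0 1" --pt "0.1 0 0 0 0 0 1" --pt "0 0 0 0 0 0 1"

```text
t: 5.4
ee_pos: [0.6848, 0.0529, 0.2862]
ee_rot: [0.591, 0.807, -0.0, -0.0]
wrist_force: [-0.9, -0.3, -0.4]
opening: -0.0
```

>>> drive_tool --pt "0.05 0 0 0 0 0 1" --pt "0 0 0 0 0 0 1"

```text
t: 5.6
ee_pos: [0.6843, 0.0546, 0.2866]
ee_rot: [0.591, 0.807, 0.0, 0.0]
wrist_force: [0.4, 0.3, -0.0]
opening: 0.003
```

>>> drive_tool --pt "0.05 0 0 0 0 0 1" --pt "0 0 0 0 0 0 1"

```text
t: 5.8
ee_pos: [0.6837, 0.0565, 0.2866]
ee_rot: [0.591, 0.807, 0.0, 0.0]
wrist_force: [-0.2, -0.0, 0.1]
opening: -0.002
```

>>> drive_tool --pt "0.05 0 0 0 0 0 1" --pt "0 0 0 0 0 0 1"

```text
t: 6.0
ee_pos: [0.6833, 0.0575, 0.2866]
ee_rot: [0.591, 0.807, -0.0, 0.001]
wrist_force: [2.2, -3.6, 1.0]
opening: -0.0
```

```bash
cat > look.py <<'E'
import sys;from knob import *
a=shot('scene');ce,n=knob(a,'b',.295);print(ce,n,onz(a,*ce,.299))
if len(sys.argv)>1: cv2.imwrite('pics/'+sys.argv[1],cv2.resize(a['img'][180:280,240:370],None,fx=5,fy=5)[:,:,::-1])
E
python3 look.py;python3 go.py '[.6834,.0568,.287]'
```

```text
[303.63253012 237.31927711] 166 [0.68064621 0.08611863 0.299     ]
t 6.05 pos [0.6833 0.0576 0.2866] q [ 0.02  0.56  1.19 -0.    1.39 -1.86] F [ 2.  -4.6 -0.5] op -0.0
xang 107.5 z [ 0.001 -0.001 -1.   ] toolshift/40mm [-0.02 -0.   -0.01]
```

Contact came at TCP y≈0.0575, as predicted, with about 5 N. Next I push 15 mm and check.

>>> drive_tool --pt "0.06 0 0 0 0 0 1" --pt "0.06 0 0 0 0 0 1" --pt "0.06 0 0 0 0 0 1" --pt "0.06 0 0 0 0 0 1" --pt "0.05 0 0 0 0 0 1" --pt "0.05 0 0 0 0 0 1" --pt "0.04 0 0 0 0 0 1" --pt "0 0 0 0 0 0 1"

```text
t: 6.85
ee_pos: [0.6784, 0.0731, 0.2865]
ee_rot: [0.591, 0.807, 0.0, -0.0]
wrist_force: [-0.1, -0.1, 0.3]
opening: -0.003
```

```bash
python3 look.py c3.png;python3 go.py '[.678,.0745,.287]'
```

```text
[314.10062893 240.0754717 ] 159 [0.67493535 0.10502184 0.299     ]
t 6.9 pos [0.6785 0.0729 0.2865] q [ 0.04  0.56  1.2   0.    1.39 -1.84] F [0.4 0.1 0.1] op -0.0
xang 107.6 z [-0.  0. -1.] toolshift/40mm [ 0.04  0.   -0.01]
```

View pics/c3.png

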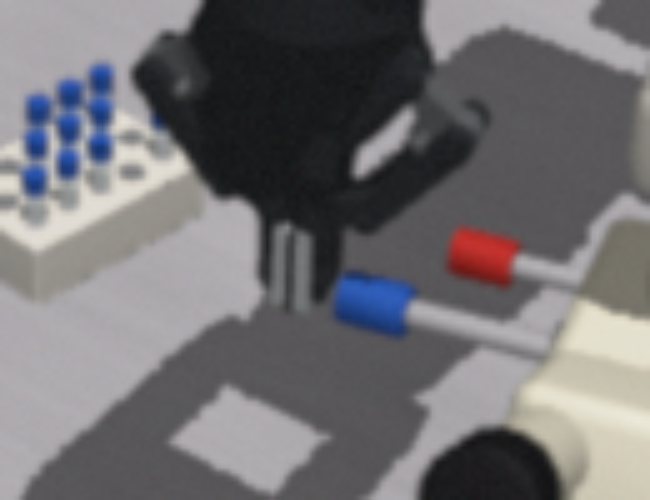

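The knob has moved 19.8 mm (now at about (375,303) in the crop) and the fingers carry no force: it has clicked into the middle position. I'll back out along the rod and rise.

>>> drive_tool --pt "-0.3 0 0 0 0 0 1" --pt "-0.8 0 0 0 0 0 1" --pt "-0.8 0 0 0 0 0 1" --pt "-0.8 0 0 0 0 0 1" --pt "-0.8 0 0 0 0 0 1" --pt "-0.8 0 0 0 0 0 1" --pt "0 0 0 0 0 0 1" --pt "0 0 0 0 0 0 1"

```text
t: 7.7
ee_pos: [0.7304, -0.0924, 0.2861]
ee_rot: [0.591, 0.806, -0.0, -0.0]
wrist_force: [0.2, 0.4, 0.5]
opening: -0.001
```

```bash
python3 - <<'E'
from knob import *
for n in('scene','top'):
  im=shot(n,n+'_end.png')
  for c,z in(('b',.295),('r',.24)):
    try: ce,a=knob(im,c,z);print(n,c,ce.round(1),a,onz(im,*ce,z+.004).round(4))
    except Exception as e: print(n,c,e)
E
python3 go.py '[.678,.0745,.287]'
```

```text
scene b [314.2 239.9] 143 [0.6743 0.1049 0.299 ]
scene r [336.2 230.6] 107 [0.5613 0.0813 0.244 ]
top b [193.7 127.9] 115 [0.669  0.1017 0.299 ]
top r attempt to get argmax of an empty sequence
t 7.8 pos [ 0.7303 -0.0908  0.2865] q [-0.19  0.67  1.01  0.    1.46 -2.06] F [-0.4  0.6 -0.7] op -0.0
xang 107.6 z [-0.  0. -1.] toolshift/40mm [ 4.33  0.   -0.01]
```

View pics/scene_end.png

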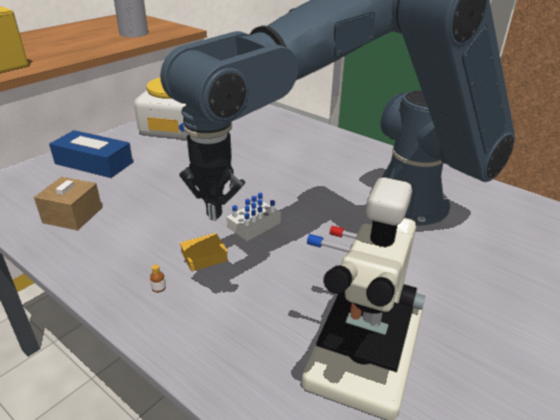

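The final view shows the arm well clear, the blue knob in at (314,240), and the red knob and rack unmoved. Handing in.

```bash
python3 -c "
from rig import arm
print(arm.hand_in())"
```

```text
the job is handed in; nothing more can be done
None
```

The blue-knobbed rod is in its middle click position and the arm is clear of everything; I handed the job in at about 7.8 s. I pushed the knob's end inward with the shut fingertips, and it clicked in by itself with about 5 N at most in my readings.

- **Travel:** after backing off, the knob had moved 19.8 mm by the scene camera and 20.2 mm by the top camera, against a target of 20 mm. Wrist force was back to about zero.
- **Red knob:** it is in the same place in the scene view to within 0.5 mm. The top-camera check of it failed, most likely because the arm was blocking the view.
- **Tube rack:** it looks unmoved in the last picture; I did not measure it.

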